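# Load the vial block and set its clamp screw

## Robot

A 7-joint arm with a two-finger parallel gripper is mounted at the origin on a cart in front of the work surface, level with it; the furniture and walls round the work are solid. World frame = base frame: x ahead of the robot, y to its left, z up, the work surface at z = 0. Lengths are in m, angles in rad, forces in N, time in s.
With the tool pointing down it reaches from about 0.35 to 0.9 m from the base axis. Payload 8.1 kg.
Tool frame: the origin (TCP) lies midway between the tips of the shut fingers; the grasp point (between the pads) lies 19 mm behind it; z points along the fingers, y is the line along which they close (so a half turn about z gives the same grasp; the last joint's range is limited). The gripper opens to 92 mm and grips with 3 to 60 N. Pads are 19 mm wide; open, the fingers measure 130 mm over their backs; the gripper's body (75 mm by 190 mm) begins 47 mm behind the grasp point.
Start: joints at [1.079, 0.434, 0.025, 1.573, -0.012, 1.134, -0.075], TCP at [0.237, -0.578, 0.227] pointing down, gripper open.
Joint ranges: [-2.62, 2.62], [-0.44, 2.09], [-1.27, 1.32], [0.08, 2.57], [-1.32, 4.46], [0.12, 2], [-2.74, 2.74]. Speed limits (rad/s): [2.22, 2.22, 3.01, 3.01, 3.14, 3.14, 3.14].

## Interface

Orientations are given as a rotation vector (axis times angle).
In Python, from cell import observe, get_image, camera_model, sign_off, recognise, silhouettes gives the robot as it stands.
- The arm moves only by the tool apply_moves, never from a script. Its argument "motion" is a list of rows, each an object of numbers: "x", "y", "z": the shift along the world's x, y, z in cm; "yaw": the turn about the world's z in degrees; "hand": the opening, from -1 (shut) to 1 (fully open), so that 0 is half open. In form: [{"x": .., "y": .., "z": .., "yaw": .., "hand": ..}, ...]. A call has 1 to 10 rows; each row is the pose to reach, as a shift and turn from the pose commanded when the call began; what a row does not reach only later rows make up. A row lasts 1/8 s, in which the tool goes at most 62.5 mm and 10.7 degrees, less where a joint would pass 70% of its speed; a pose out of reach is approached as far as the arm can. A call with a gripper value outside its range is refused whole. The fingers move at their own pace and stop on an object; "newtons" is the grip in N (left out, the last holds). Time passes only in rows, so rows that repeat a pose let the fingers close. It gives the time, the measured TCP pose, the force, the opening and the grip force at its end, in the units of the state.
- observe(): the state, without advancing time (a new reading comes with each control period).
- get_image(name): name is "scene" or "top"; returns the picture (400x640x3 uint8, blue, green, red); there is no depth.
- camera_model(name): a dict with "camera_matrix" (3x3 intrinsics, pixels), "T" (4x4, takes a point from camera to world coordinates). Camera axes: x right, y up, looking along -z (the intrinsics and any distortion apply to the point x, -y, -z); pixel columns grow to the right and rows downward; lengths in m; the calibration is good to about 2 mm. A picture is of the moment at which its call begins. camera_model takes no time and is no camera call.
- sign_off(): hands the job in; it is judged then, once.
Trained networks look in the newest picture that a camera, given by its name, has taken for a name from the list of things; names that differ only in an ending like _2 or _b are one class to them, and where a whole thing is asked for, a point or a joint stands for the part that bears it (a point fixed in the world has none). Each returns a list of dicts, best first, with "p" (0 to 1); they miss things now and then, are a little off and sometimes report something else, mostly with a low value. They report only what shows in the picture. A call takes as long as a camera call. They do not tell look-alikes from the thing itself.
- recognise(query, camera): "rect" ([left, top, right, bottom] in pixels, round what is visible of it).
- silhouettes(query, camera): "mask" (400x640 bool, what is visible of it) and "rect" ([left, top, right, bottom] in pixels, round what is visible of it).
The state is a dict: "clock": time; "joints": joint angles; "dq": joint speeds; "joint_efforts": joint torques, N m; "position": TCP position; "ee_rot": TCP orientation; "force": force on the tool from outside, world axes, zero at the start; "ft_torque": the same for the moment, N m; "width": opening from 0.0 (shut) to 1.0 (fully open); "gripper_force": force on a finger pad.
Only numpy, scipy, OpenCV 4.12 (cv2) and the standard library are available. Lean on these libraries where they do the work, as an engineer would, in place of code of your own. Each camera call takes 0.05 s, during which the arm holds its last target. There are 200 camera calls.

## Task

Put the two white-capped white vials, which stand on the open worktop to the left of the aluminium block, one by one into its bores, one in each bore, upright and fully down. Then turn the thumbscrew on the block clockwise until it seats, back it off a quarter turn, and keep hold of its wing there: finish while still gripping it, so that the setting cannot creep before it is locked. Keep the vials upright and leave everything else standing where it is.

Things in the scene. Friction and masses are not known exactly. Their poses are not given: they have to be found in the camera images.
- vial_a_center (a point): Centre (half-way up, 29 mm above its underside) of one white screw-cap vial, 27 mm diameter, 58 mm tall, about 40 g, z up its axis. Starts upright on the worktop.
- vial_b_center (a point): Same point of the second vial, identical to the first; either vial may go in either bore.
- vial_block: Plain aluminium block fixed to the worktop, 52 mm (its x) by 200 mm (its y) by 34 mm high, with a vertical bore near each end of its long side and a round boss (26 mm diameter, top 70 mm above the worktop; 36 mm wide collar at its foot) with the thumbscrew between them. Origin: centre of the underside.
- bore_0 (a point): Centre of the mouth of the bore at the block's +y end, level with the block's top (34 mm above the worktop). Bore 30 mm wide, 20 mm deep, blind, flat floor 14 mm above the worktop; 72 mm from the thumbscrew's axis. A seated vial stands 38 mm out of it, its top 72 mm above the worktop.
- bore_1 (a point): The same for the bore at the block's -y end.
- screw_wing (a point): Point on the thumbscrew's vertical axis, at half the height of its dark steel wing. The wing is a flat upright bar 12 mm thick (point's x), 44 mm long (point's y) and 28 mm high, from 74 to 102 mm above the worktop, on a 30 mm wide flange. Grip it across its thickness. The point turns with the screw.
- thumbscrew (a joint): Angle of the thumbscrew in rad, counter-clockwise seen from above being positive. 0 = seated: a firm stop, there the wing lies along the block's long side. It starts 0.6 to 1.25 backed off; clockwise turning brings it down to 0. A quarter turn back from the seat is 1.57, the wing then lying across the block. Stiff by friction (0.08 N m): it stays where it is left; upper stop at 3.0.
- dropper_center (a point): Bystander: centre of a clear dropper bottle with black bulb, 33 mm diameter, 100 mm tall, loose, standing near the vials. To be left alone.
- petri_dish: Bystander: petri dish 62 mm wide, 14 mm high, loose, behind the block. To be left alone.
- tape_roll: Bystander: roll of tape 96 mm wide, 25 mm high, loose, lying flat at the right. To be left alone.
There are look-alikes about, which are no part of the job. Leave any blue or purple look-alike of the part that bears vial_a_center alone.

How it is judged:
On the way, in this order (a step that is already met when the one before it is completed fails the run):
1. a vial stands fully down in each bore, let go, and the screw is not yet seated ((((horizontal distance between vial_a_center and bore_0 below 0.006 m and height (world z) of vial_a_center between 0.038 and 0.047 m and angle between vial_a_center's own z axis and vertical below 0.2 rad) and (horizontal distance between vial_b_center and bore_1 below 0.006 m and height (world z) of vial_b_center between 0.038 and 0.047 m and angle between vial_b_center's own z axis and vertical below 0.2 rad)) or ((horizontal distance between vial_a_center and bore_1 below 0.006 m and height (world z) of vial_a_center between 0.038 and 0.047 m and angle between vial_a_center's own z axis and vertical below 0.2 rad) and (horizontal distance between vial_b_center and bore_0 below 0.006 m and height (world z) of vial_b_center between 0.038 and 0.047 m and angle between vial_b_center's own z axis and vertical below 0.2 rad))) and value of joint thumbscrew above 0.3 rad and contact force between the fingers and vial_a below 0.1 N and contact force between the fingers and vial_b below 0.1 N), for 0.2 s.
2. the thumbscrew is turned clockwise until it seats ((((horizontal distance between vial_a_center and bore_0 below 0.006 m and height (world z) of vial_a_center between 0.038 and 0.047 m and angle between vial_a_center's own z axis and vertical below 0.2 rad) and (horizontal distance between vial_b_center and bore_1 below 0.006 m and height (world z) of vial_b_center between 0.038 and 0.047 m and angle between vial_b_center's own z axis and vertical below 0.2 rad)) or ((horizontal distance between vial_a_center and bore_1 below 0.006 m and height (world z) of vial_a_center between 0.038 and 0.047 m and angle between vial_a_center's own z axis and vertical below 0.2 rad) and (horizontal distance between vial_b_center and bore_0 below 0.006 m and height (world z) of vial_b_center between 0.038 and 0.047 m and angle between vial_b_center's own z axis and vertical below 0.2 rad))) and value of joint thumbscrew below 0.07 rad), for 0.1 s.
3. the thumbscrew is backed off a quarter turn and held ((((horizontal distance between vial_a_center and bore_0 below 0.006 m and height (world z) of vial_a_center between 0.038 and 0.047 m and angle between vial_a_center's own z axis and vertical below 0.2 rad) and (horizontal distance between vial_b_center and bore_1 below 0.006 m and height (world z) of vial_b_center between 0.038 and 0.047 m and angle between vial_b_center's own z axis and vertical below 0.2 rad)) or ((horizontal distance between vial_a_center and bore_1 below 0.006 m and height (world z) of vial_a_center between 0.038 and 0.047 m and angle between vial_a_center's own z axis and vertical below 0.2 rad) and (horizontal distance between vial_b_center and bore_0 below 0.006 m and height (world z) of vial_b_center between 0.038 and 0.047 m and angle between vial_b_center's own z axis and vertical below 0.2 rad))) and value of joint thumbscrew between 1.31 and 1.83 rad and velocity of joint thumbscrew between -0.15 and 0.15 rad/s and contact force between the fingers and thumbscrew above 3 N and distance between the grasp point and screw_wing below 0.03 m), for 0.2 s.
At the end, for the whole second after the job is handed in: A vial upright on the floor of each bore (within 6 mm of its axis, 5 mm in height); the thumbscrew, seated before, is backed off a quarter turn within 15 degrees (1.31 to 1.83 rad), still, and gripped with at least 3 N, the grip within 30 mm of the wing's centre (all of step 3); the arm keeps its last pose, push and grip.
It fails at once if a vial is tipped over (angle between any of vial_a_center, vial_b_center's own z axis and vertical above 0.8 rad).
It fails at once if the dropper bottle, petri dish or tape is displaced by more than 3 cm, or the bottle knocked over (distance of any of dropper_center, petri_dish, tape_roll from where it was at the start of the episode above 0.03 m or angle between dropper_center's own z axis and vertical above 0.5 rad).
It also fails if it takes over 69 s, if anything falls off the work surface, if the arm or the gripper's body presses on something with over 40 N, if the wrist force passes 120 N, or if a joint passes its speed limit or range.

## Working session

There is one attempt and no reset: what is moved stays moved. The work goes in short steps, Python scripts to look and compute and a tool call to move; the robot and the scene stay as the last step left them, time stands still between calls to the robot, and variables do not carry over. Pictures are saved under pics/ and viewed, at most 10 in all, crops included, and the job is handed in when it is done.

Besides the shell and the picture viewer there is one more tool, called after ">>>" by a JSON object that holds its "api" and its "payload", one argument or row to a line. apply_moves: Moves the arm, as the interface text tells. Its arguments: {"type":"object","properties":{"motion":{"type":"array","items":{"type":"object","properties":{"x":{"type":"number"},"y":{"type":"number"},"z":{"type":"number"},"yaw":{"type":"number"},"hand":{"type":"number"}}}},"newtons":{"type":"number"}},"required":["motion"]}

```bash
mkdir -p pics; cat > h.py <<'E'
import numpy as np, cv2
from cell import *
def ray(cam,u,v):
    m=camera_model(cam);K=np.array(m["camera_matrix"]);T=np.array(m["T"])
    d=np.linalg.inv(K)@[u,v,1.];d=T[:3,:3]@[d[0],-d[1],-d[2]]
    return T[:3,3],d
def atz(cam,u,v,z):
    o,d=ray(cam,u,v);return (o+d*(z-o[2])/d[2])
def proj(cam,p):
    m=camera_model(cam);K=np.array(m["camera_matrix"]);T=np.array(m["T"])
    q=T[:3,:3].T@(np.array(p)-T[:3,3]);q=K@[q[0],-q[1],-q[2]];return q[:2]/q[2]
E
python3 - <<'E'
from h import *
for c in("scene","top"):
    cv2.imwrite(f"pics/{c}0.png",get_image(c)); m=camera_model(c);print(c,{k:np.round(v,3).tolist() for k,v in m.items()})
    for q in("vial_a_center","vial_block","thumbscrew","dropper_center","petri_dish","tape_roll"):
        for r in recognise(q,c)[:5]: print(q,round(r["p"],2),np.round(r["rect"]).tolist())
s=observe();print(s["position"],s["ee_rot"],s["width"])
E
```

```text
scene {'camera_matrix': [[455.741, 0.0, 318.209], [0.0, 455.741, 194.317], [0.0, 0.0, 1.0]], 'T': [[-0.605, 0.493, -0.625, -0.164], [-0.796, -0.379, 0.471, 0.5], [-0.005, 0.783, 0.622, 0.815], [0.0, 0.0, 0.0, 1.0]]}
vial_a_center 0.82 [269.0, 244.0, 281.0, 267.0]
vial_a_center 0.66 [262.0, 275.0, 275.0, 300.0]
vial_a_center 0.52 [289.0, 257.0, 298.0, 278.0]
vial_a_center 0.47 [307.0, 232.0, 318.0, 253.0]
vial_block 0.76 [321.0, 187.0, 403.0, 230.0]
thumbscrew 0.45 [355.0, 185.0, 371.0, 204.0]
dropper_center 0.6 [220.0, 216.0, 235.0, 250.0]
petri_dish 0.76 [293.0, 184.0, 313.0, 195.0]
tape_roll 0.66 [377.0, 150.0, 408.0, 172.0]
top {'camera_matrix': [[487.504, 0.0, 320.489], [0.0, 487.504, 197.303], [0.0, 0.0, 1.0]], 'T': [[0.057, 0.976, -0.209, 0.242], [-0.998, 0.056, -0.006, -0.063], [0.006, 0.209, 0.978, 1.546], [0.0, 0.0, 0.0, 1.0]]}
vial_a_center 0.54 [266.0, 227.0, 275.0, 240.0]
vial_a_center 0.42 [235.0, 233.0, 246.0, 238.0]
vial_block 0.67 [317.0, 197.0, 381.0, 245.0]
dropper_center 0.61 [241.0, 169.0, 253.0, 182.0]
petri_dish 0.49 [328.0, 151.0, 345.0, 169.0]
tape_roll 0.89 [413.0, 168.0, 444.0, 198.0]
[ 0.23690955 -0.57838174  0.22678055] [3.08234886e+00 6.06720855e-01 2.14876451e-05] 1.0028016024130382
```

View pics/top0.png

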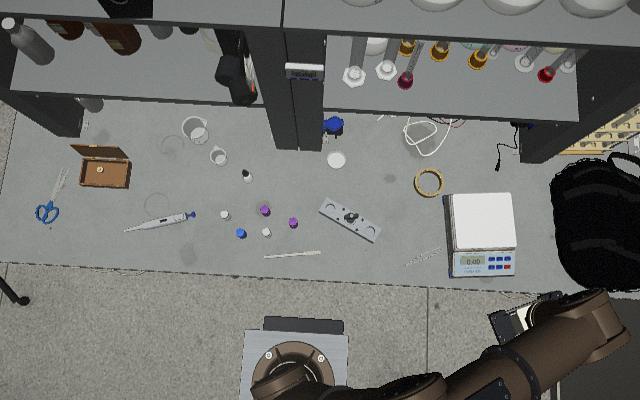

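View pics/scene0.png

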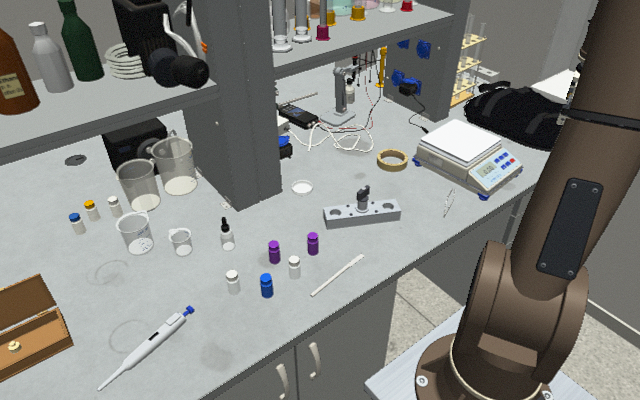

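```bash
python3 - <<'E'
from h import *
t=get_image("top")[160:260,205:395]; s=get_image("scene")[175:305,215:415]
cv2.imwrite("pics/t1.png",cv2.resize(t,None,fx=4,fy=4,interpolation=cv2.INTER_CUBIC))
cv2.imwrite("pics/s1.png",cv2.resize(s,None,fx=4,fy=4,interpolation=cv2.INTER_CUBIC))
E
```

```text
(no output)
```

View pics/t1.png

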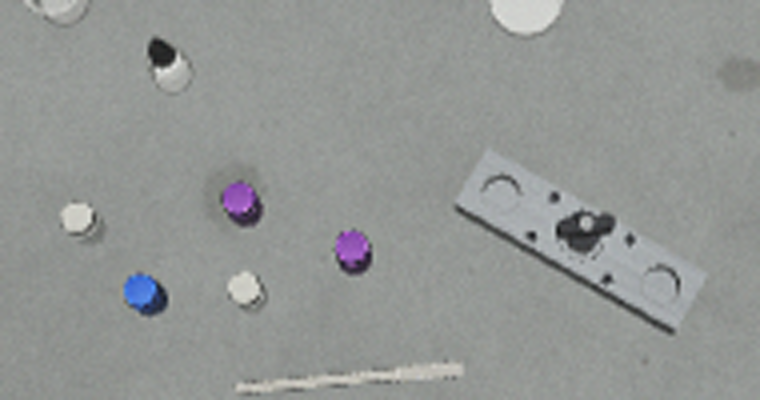

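View pics/s1.png

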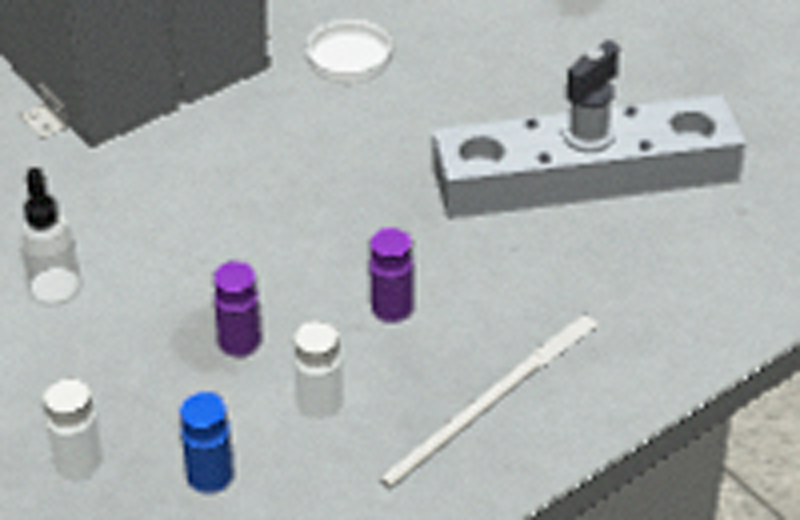

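```bash
python3 - <<'E'
from h import *
T=lambda u,v:(u/4-.5+205,v/4-.5+160)
S=lambda u,v:(u/4-.5+215,v/4-.5+175)
for n,t,s,z in [("w1",(78,217),(68,393),.058),("w2",(244,287),(317,337),.058),("purp1",(240,198),(235,273),.058),("purp2",(352,246),(391,240),.058),("blue",(141,290),(205,408),.058),
 ("boreL",(502,191),(482,150),.034),("boreR",(661,284),(693,124),.034),("cTL",(490,150),(433,132),.034),("cTR",(706,276),(725,97),.034),("cBR",(674,326),(743,143),.034),("cBL",(456,206),(446,178),.034)]:
    print(n,np.round(atz("top",*T(*t),z),4)[:2],np.round(atz("scene",*S(*s),z),4)[:2])
for u in [(568,70),(618,45),(594,78)]: print("wing",atz("scene",*S(*u),.102))
for u in [(557,228),(612,222)]: print("wing",atz("top",*T(*u),.102))
print("drop",atz("top",*T(158,48),.1),"petri",atz("top",*T(527,0),.014))
E
```

```text
w1 [0.4908 0.242 ] [0.4923 0.2454]
w2 [0.4438 0.1095] [0.4435 0.1128]
purp1 [0.513  0.1181] [0.5152 0.1217]
purp2 [0.4804 0.0289] [0.4818 0.032 ]
blue [0.4369 0.1882] [0.4372 0.1913]
boreL [ 0.5348 -0.0848] [ 0.5344 -0.0812]
boreR [ 0.4681 -0.2128] [ 0.4693 -0.2095]
cTL [ 0.5673 -0.0736] [ 0.5686 -0.0669]
cTR [ 0.4764 -0.2478] [ 0.4768 -0.2467]
cBR [ 0.4357 -0.2241] [ 0.4352 -0.2219]
cBL [ 0.5207 -0.0493] [ 0.527  -0.0454]
wing [ 0.5008565  -0.12237691  0.102     ]
wing [ 0.50092343 -0.16494793  0.102     ]
wing [ 0.48473803 -0.1299806   0.102     ]
wing [ 0.49579496 -0.12654847  0.102     ]
wing [ 0.50274055 -0.16761372  0.102     ]
drop [0.61825389 0.18512257 0.1       ] petri [ 0.69853119 -0.09716226  0.014     ]
```

>>> {"api": "apply_moves", "payload": {
  "motion": [
    {"x":4,"y":4.5},
    {"x":8,"y":9},
    {"x":12,"y":13.5},
    {"x":16,"y":18},
    {"x":19,"y":23.5},
    {"x":21,"y":29},
    {"x":22.5,"y":35},
    {"x":23.5,"y":41},
    {"x":24,"y":47},
    {"x":24.5,"y":53}
  ]
}}

```text
schema error: expected keys x, y, z, yaw, hand
```

>>> {"api": "apply_moves", "payload": {
  "motion": [
    {"x":0.2,"y":6},
    {"x":0.4,"y":12},
    {"x":0.6,"y":18},
    {"x":0.8,"y":24},
    {"x":1.0,"y":29.2,"hand":0.2},
    {"x":1.0,"y":29.2,"z":-4,"hand":0.2},
    {"x":1.0,"y":29.2,"z":-8,"hand":0.2},
    {"x":1.0,"y":29.2,"z":-11,"hand":0.2},
    {"x":1.0,"y":29.2,"z":-12,"hand":0.2},
    {"x":1.0,"y":29.2,"z":-12,"hand":0.2}
  ]
}}

```text
schema error: expected keys x, y, z, yaw, hand
```

```bash
python3 - <<'E'
from h import *
s=observe();print(s["clock"],s["position"],s["ee_rot"],s["joints"],s["width"])
a=get_image("top")[160:260,185:285];b=get_image("scene")[215:315,195:315]
a=cv2.resize(a,None,fx=4,fy=4,interpolation=2);b=cv2.resize(b,None,fx=4,fy=4,interpolation=2)[:400,:400]
cv2.imwrite("pics/c2.png",np.hstack([a,b]))
E
```

```text
0.8 [ 0.23689865 -0.5783669   0.22675939] [3.08240306e+00 6.06732282e-01 1.15643300e-05] [ 1.07939715  0.4344673   0.02500732  1.57320737 -0.0116108   1.13401959
 -0.07509744] 1.0015338175865138
```

View pics/c2.png

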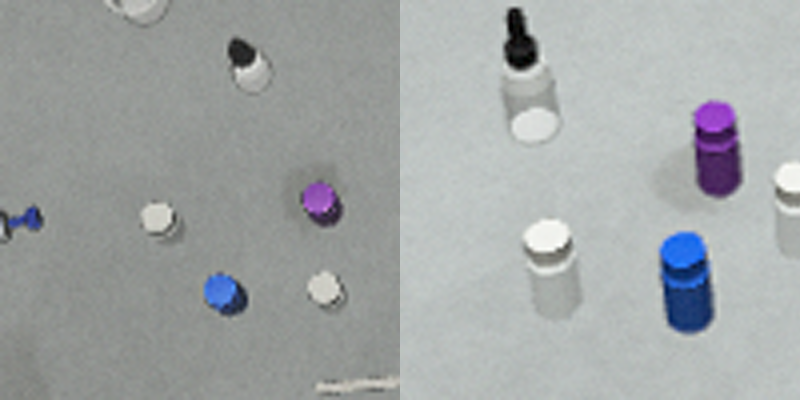

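The picture shows the scene unchanged: the white vials are at crop (158,218) and (324,288), and the moves were refused because every row needs all five keys.

>>> {"api": "apply_moves", "payload": {
  "motion": [
    {"x":4,"y":4.5,"z":0,"yaw":0,"hand":1},
    {"x":8,"y":9,"z":0,"yaw":0,"hand":1},
    {"x":12,"y":13.5,"z":0,"yaw":0,"hand":1},
    {"x":16,"y":18,"z":0,"yaw":0,"hand":1},
    {"x":19,"y":23.5,"z":0,"yaw":0,"hand":1},
    {"x":21,"y":29,"z":0,"yaw":0,"hand":1},
    {"x":22.5,"y":35,"z":0,"yaw":0,"hand":1},
    {"x":23.5,"y":41,"z":0,"yaw":0,"hand":1},
    {"x":24,"y":47,"z":0,"yaw":0,"hand":1},
    {"x":24.5,"y":53,"z":0,"yaw":0,"hand":1}
  ]
}}

```text
clock: 2.15
position: [0.482, -0.0465, 0.227]
ee_rot: [3.082, 0.606, 0.001]
force: [0.6, -0.6, 0.1]
width: 1.0
gripper_force: 0.0
```

>>> {"api": "apply_moves", "payload": {
  "motion": [
    {"x":0.2,"y":6,"z":0,"yaw":0,"hand":1},
    {"x":0.4,"y":12,"z":0,"yaw":0,"hand":1},
    {"x":0.6,"y":18,"z":0,"yaw":0,"hand":1},
    {"x":0.8,"y":24,"z":0,"yaw":0,"hand":0.4},
    {"x":1.0,"y":29.0,"z":0,"yaw":0,"hand":0.4},
    {"x":1.0,"y":29.0,"z":-6,"yaw":0,"hand":0.4},
    {"x":1.0,"y":29.0,"z":-12,"yaw":0,"hand":0.4},
    {"x":1.0,"y":29.0,"z":-14,"yaw":0,"hand":0.4},
    {"x":1.0,"y":29.0,"z":-14,"yaw":0,"hand":0.4},
    {"x":1.0,"y":29.0,"z":-14,"yaw":0,"hand":0.4}
  ]
}}

```text
clock: 3.4
position: [0.4927, 0.2421, 0.0879]
ee_rot: [-3.082, -0.606, -0.003]
force: [0.0, 0.3, 0.6]
width: 0.7
gripper_force: 0.0
```

```bash
python3 - <<'E'
from h import *
s=observe();print(s["clock"],s["position"],s["ee_rot"],s["joints"],s["width"])
a=get_image("top")[160:260,185:285];b=get_image("scene")[215:315,195:315]
a=cv2.resize(a,None,fx=4,fy=4,interpolation=2);b=cv2.resize(b,None,fx=4,fy=4,interpolation=2)[:400,:400]
cv2.imwrite("pics/c3.png",np.hstack([a,b]))
p=s["position"];print(proj("scene",p),proj("top",p))
E
```

```text
3.4 [0.49270725 0.24213395 0.08793566] [-3.08190271e+00 -6.06463029e-01 -2.72380632e-03] [-0.3015752   0.49685565 -0.34469756  1.89371675  0.22955798  0.78744028
 -1.95262515] 0.6997100906129232
[231.02112058 262.57113891] [222.15953387 211.40408041]
```

View pics/c3.png

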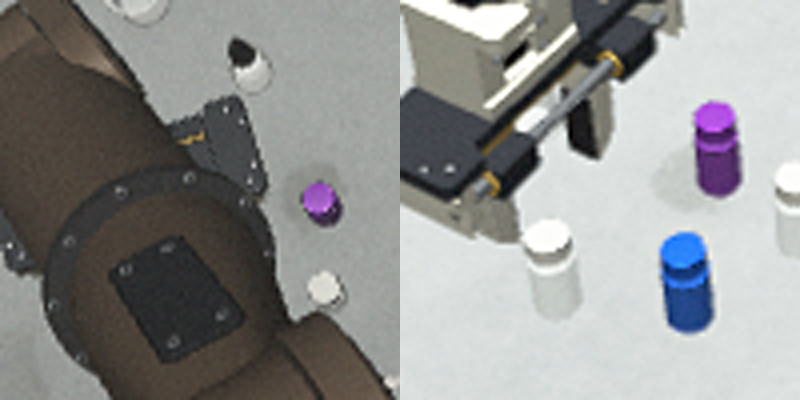

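>>> {"api": "apply_moves", "payload": {
  "motion": [
    {"x":0,"y":0.1,"z":-3,"yaw":0,"hand":0.4},
    {"x":0,"y":0.1,"z":-5.5,"yaw":0,"hand":0.4},
    {"x":0,"y":0.1,"z":-6.2,"yaw":0,"hand":0.4},
    {"x":0,"y":0.1,"z":-6.2,"yaw":0,"hand":0.0},
    {"x":0,"y":0.1,"z":-6.2,"yaw":0,"hand":-0.6},
    {"x":0,"y":0.1,"z":-6.2,"yaw":0,"hand":-0.6},
    {"x":0,"y":0.1,"z":-6.2,"yaw":0,"hand":-0.6},
    {"x":0,"y":0.1,"z":-6.2,"yaw":0,"hand":-0.6}
  ],
  "newtons": 12
}}

```text
clock: 4.5
position: [0.4922, 0.2429, 0.0251]
ee_rot: [-3.082, -0.607, -0.001]
force: [-0.9, -0.5, 3.1]
width: 0.29
gripper_force: 11.9
```

>>> {"api": "apply_moves", "payload": {
  "motion": [
    {"x":0,"y":0,"z":6,"yaw":0,"hand":-0.6},
    {"x":0,"y":0,"z":12,"yaw":0,"hand":-0.6},
    {"x":-0.3,"y":-6,"z":13,"yaw":8,"hand":-0.6},
    {"x":-0.6,"y":-12,"z":13.5,"yaw":16,"hand":-0.6},
    {"x":-0.9,"y":-18,"z":13.5,"yaw":24,"hand":-0.6},
    {"x":-1.2,"y":-24,"z":13.5,"yaw":32,"hand":-0.6},
    {"x":-1.5,"y":-30,"z":13.5,"yaw":40.5,"hand":-0.6},
    {"x":-1.8,"y":-36,"z":13.5,"yaw":40.5,"hand":-0.6},
    {"x":-2.1,"y":-42,"z":13.5,"yaw":40.5,"hand":-0.6},
    {"x":-2.35,"y":-45.4,"z":13.5,"yaw":40.5,"hand":-0.6}
  ]
}}

```text
clock: 5.75
position: [0.4673, -0.2151, 0.1596]
ee_rot: [2.685, 1.631, -0.001]
force: [1.5, -0.1, -0.1]
width: 0.284
gripper_force: 11.9
```

>>> {"api": "apply_moves", "payload": {
  "motion": [
    {"x":0,"y":0,"z":0,"yaw":0,"hand":-0.6},
    {"x":0,"y":0,"z":-5,"yaw":0,"hand":-0.6},
    {"x":0,"y":0,"z":-9,"yaw":0,"hand":-0.6},
    {"x":0,"y":0,"z":-9,"yaw":0,"hand":-0.6},
    {"x":0,"y":0,"z":-9,"yaw":0,"hand":-0.6}
  ]
}}

```text
clock: 6.38
position: [0.4693, -0.2108, 0.071]
ee_rot: [2.68, 1.637, 0.001]
force: [0.4, -0.3, -0.9]
width: 0.286
gripper_force: 11.9
```

```bash
python3 - <<'E'
from h import *
s=observe();print(s["clock"],s["position"],s["ee_rot"],s["joints"],s["width"],s["force"])
b=get_image("scene")[140:260,310:440]
b=cv2.resize(b,None,fx=6,fy=6,interpolation=2)[:600,:780]
cv2.imwrite("pics/c4.png",b[:, :780])
p=s["position"]
for q in ([*p[:2],p[2]-.025],[.4687,-.2112,.034]): print((proj("scene",q)-[310,140]+.5)*6)
E
```

```text
6.375 [ 0.46930511 -0.21078853  0.07097006] [2.68046800e+00 1.63724585e+00 1.45387409e-03] [ 0.59577255  0.4805344  -0.36860961  1.98849554  0.25628626  0.71576385
 -0.40339818] 0.2856490896094209 [ 0.4269836  -0.33738894 -0.86074536]
[474.13732638 374.13174194]
[473.31156567 395.23645859]
```

View pics/c4.png

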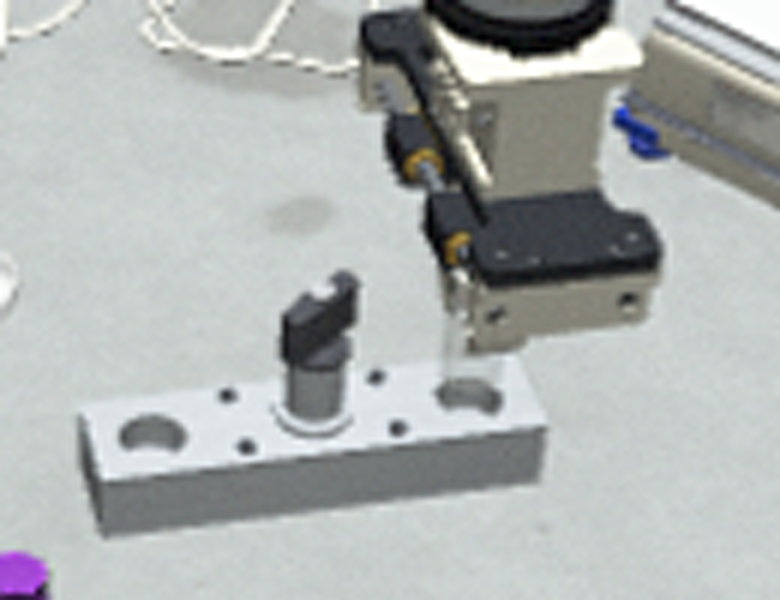

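The vial hangs about 12 mm over the right bore (vial centre column ≈473, bore ellipse centre ≈(469,398)), so it is aligned to within 1-2 mm. I'll lower it and watch the force.

>>> {"api": "apply_moves", "payload": {
  "motion": [
    {"x":0,"y":0,"z":-0.6,"yaw":0,"hand":-0.6},
    {"x":0,"y":0,"z":-1.0,"yaw":0,"hand":-0.6},
    {"x":0,"y":0,"z":-1.3,"yaw":0,"hand":-0.6},
    {"x":0,"y":0,"z":-1.5,"yaw":0,"hand":-0.6},
    {"x":0,"y":0,"z":-1.5,"yaw":0,"hand":-0.6}
  ]
}}

```text
clock: 7.05
position: [0.4685, -0.2114, 0.0546]
ee_rot: [2.682, 1.636, 0.0]
force: [0.2, -0.2, -0.6]
width: 0.287
gripper_force: 11.8
```

>>> {"api": "apply_moves", "payload": {
  "motion": [
    {"x":0,"y":0,"z":-0.4,"yaw":0,"hand":-0.6},
    {"x":0,"y":0,"z":-0.8,"yaw":0,"hand":-0.6},
    {"x":0,"y":0,"z":-1.2,"yaw":0,"hand":-0.6},
    {"x":0,"y":0,"z":-1.5,"yaw":0,"hand":-0.6},
    {"x":0,"y":0,"z":-1.5,"yaw":0,"hand":-0.6},
    {"x":0,"y":0,"z":-1.5,"yaw":0,"hand":-0.6}
  ]
}}

```text
clock: 7.8
position: [0.4684, -0.2113, 0.0397]
ee_rot: [-2.682, -1.636, -0.0]
force: [1.0, -1.3, -1.6]
width: 0.288
gripper_force: 11.9
```

>>> {"api": "apply_moves", "payload": {
  "motion": [
    {"x":0,"y":0,"z":0,"yaw":0,"hand":-0.1},
    {"x":0,"y":0,"z":0,"yaw":0,"hand":-0.1},
    {"x":0,"y":0,"z":0,"yaw":0,"hand":-0.1},
    {"x":0,"y":0,"z":5,"yaw":0,"hand":-0.1},
    {"x":0,"y":0,"z":11,"yaw":0,"hand":0.2},
    {"x":0,"y":0,"z":13,"yaw":10,"hand":0.2},
    {"x":-0.5,"y":6,"z":13,"yaw":20,"hand":0.2},
    {"x":-0.9,"y":12,"z":13,"yaw":30,"hand":0.2},
    {"x":-1.4,"y":18,"z":13,"yaw":40,"hand":0.2},
    {"x":-1.9,"y":24,"z":13,"yaw":50,"hand":0.2}
  ]
}}

```text
clock: 9.05
position: [0.449, 0.0303, 0.17]
ee_rot: [1.732, 2.62, 0.0]
force: [1.4, -0.1, -0.8]
width: 0.601
gripper_force: 0.0
```

```bash
python3 - <<'E'
from h import *
s=observe();print(s["clock"],s["position"],s["ee_rot"],s["width"],s["force"])
b=get_image("scene")[165:245,315:415]
cv2.imwrite("pics/c5.png",cv2.resize(b,None,fx=6,fy=6,interpolation=2))
E
```

```text
9.05 [0.44898881 0.03026734 0.17000112] [1.73183197e+00 2.62018316e+00 2.28746800e-04] 0.6014026792363892 [ 1.42508974 -0.13671471 -0.83122595]
```

View pics/c5.png

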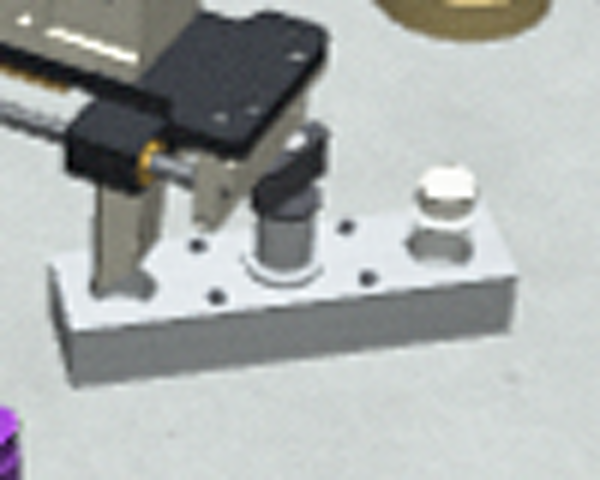

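>>> {"api": "apply_moves", "payload": {
  "motion": [
    {"x":-0.5,"y":6,"z":0,"yaw":9,"hand":0.2},
    {"x":-0.55,"y":8.15,"z":0,"yaw":18,"hand":0.2},
    {"x":-0.55,"y":8.15,"z":-3,"yaw":27,"hand":0.2},
    {"x":-0.55,"y":8.15,"z":-6,"yaw":27,"hand":0.2},
    {"x":-0.55,"y":8.15,"z":-8.5,"yaw":27,"hand":0.2},
    {"x":-0.55,"y":8.15,"z":-8.5,"yaw":27,"hand":0.2},
    {"x":-0.55,"y":8.15,"z":-8.5,"yaw":27,"hand":0.2}
  ]
}}

```text
clock: 9.98
position: [0.4443, 0.1103, 0.0855]
ee_rot: [1.08, 2.949, 0.001]
force: [0.0, 0.5, -0.3]
width: 0.601
gripper_force: 0.0
```

```bash
python3 - <<'E'
from h import *
print((proj("scene",[.4687,-.2117,.072])-[315,165]+.5)*6)
s=observe();print(s["clock"],s["position"],s["ee_rot"],s["width"],s["force"])
b=get_image("scene")[195:295,235:335]
cv2.imwrite("pics/c6.png",cv2.resize(b,None,fx=5,fy=5,interpolation=2))
print((proj("scene",s["position"])-[235,195]+.5)*5)
E
```

```text
[452.0495711  177.95091848]
9.975 [0.44430606 0.11029373 0.0855194 ] [1.08036529e+00 2.94939334e+00 6.94477007e-04] 0.6011222336053882 [ 0.00461268  0.50941874 -0.28683441]
[297.39364584 274.86513689]
```

View pics/c6.png

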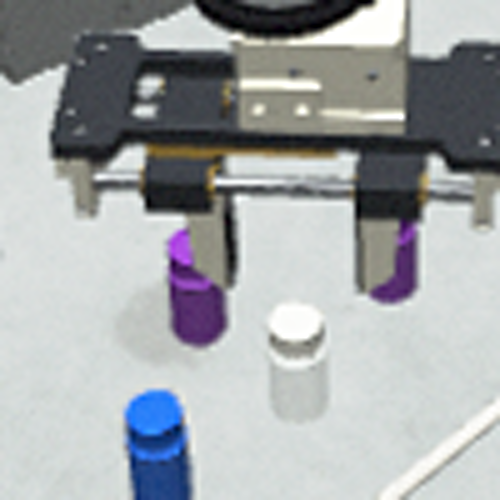

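The first vial's cap top at (447,183) is where a seated one belongs. The open fingers straddle the second vial (cap at (297,325)) and are clear of the purple and blue ones.

>>> {"api": "apply_moves", "payload": {
  "motion": [
    {"x":0,"y":0,"z":-3,"yaw":0,"hand":0.2},
    {"x":0,"y":0,"z":-5.3,"yaw":0,"hand":0.2},
    {"x":0,"y":0,"z":-6.0,"yaw":0,"hand":0.2},
    {"x":0,"y":0,"z":-6.0,"yaw":0,"hand":-0.2},
    {"x":0,"y":0,"z":-6.0,"yaw":0,"hand":-0.6},
    {"x":0,"y":0,"z":-6.0,"yaw":0,"hand":-0.6},
    {"x":0,"y":0,"z":-6.0,"yaw":0,"hand":-0.6},
    {"x":0,"y":0,"z":6,"yaw":0,"hand":-0.6},
    {"x":0,"y":0,"z":7,"yaw":0,"hand":-0.6},
    {"x":0,"y":0,"z":7,"yaw":0,"hand":-0.6}
  ],
  "newtons": 12
}}

```text
clock: 11.28
position: [0.4461, 0.1113, 0.1587]
ee_rot: [1.079, 2.944, 0.006]
force: [0.5, 0.5, -0.4]
width: 0.282
gripper_force: 11.9
```

>>> {"api": "apply_moves", "payload": {
  "motion": [
    {"x":2.3,"y":-5,"z":0,"yaw":-10,"hand":-0.6},
    {"x":4.6,"y":-10,"z":0,"yaw":-20,"hand":-0.6},
    {"x":6.9,"y":-15,"z":0,"yaw":-30,"hand":-0.6},
    {"x":9.05,"y":-19.4,"z":0,"yaw":-40,"hand":-0.6},
    {"x":9.05,"y":-19.4,"z":0,"yaw":-50,"hand":-0.6},
    {"x":9.05,"y":-19.4,"z":0,"yaw":-60,"hand":-0.6},
    {"x":9.05,"y":-19.4,"z":-3,"yaw":-70,"hand":-0.6},
    {"x":9.05,"y":-19.4,"z":-6,"yaw":-77,"hand":-0.6},
    {"x":9.05,"y":-19.4,"z":-8.5,"yaw":-77,"hand":-0.6},
    {"x":9.05,"y":-19.4,"z":-8.5,"yaw":-77,"hand":-0.6}
  ]
}}

```text
clock: 12.52
position: [0.5323, -0.0838, 0.0675]
ee_rot: [-2.679, -1.635, 0.007]
force: [-0.4, 0.9, -0.1]
width: 0.288
gripper_force: 11.9
```

>>> {"api": "apply_moves", "payload": {
  "motion": [
    {"x":0,"y":0,"z":0,"yaw":0,"hand":-0.6},
    {"x":0,"y":0,"z":0,"yaw":0,"hand":-0.6}
  ]
}}

```text
clock: 12.78
position: [0.5351, -0.0839, 0.0707]
ee_rot: [2.681, 1.636, 0.002]
force: [-0.5, -0.1, -0.5]
width: 0.282
gripper_force: 11.9
```

>>> {"api": "apply_moves", "payload": {
  "motion": [
    {"x":-0.05,"y":0,"z":-0.5,"yaw":0,"hand":-0.6},
    {"x":-0.05,"y":0,"z":-0.9,"yaw":0,"hand":-0.6},
    {"x":-0.05,"y":0,"z":-1.2,"yaw":0,"hand":-0.6},
    {"x":-0.05,"y":0,"z":-1.4,"yaw":0,"hand":-0.6},
    {"x":-0.05,"y":0,"z":-1.6,"yaw":0,"hand":-0.6},
    {"x":-0.05,"y":0,"z":-1.6,"yaw":0,"hand":-0.6}
  ]
}}

```text
clock: 13.52
position: [0.5339, -0.0838, 0.0536]
ee_rot: [-2.682, -1.636, 0.0]
force: [0.1, -0.1, -0.6]
width: 0.288
gripper_force: 11.9
```

>>> {"api": "apply_moves", "payload": {
  "motion": [
    {"x":0,"y":0,"z":-0.4,"yaw":0,"hand":-0.6},
    {"x":0,"y":0,"z":-0.8,"yaw":0,"hand":-0.6},
    {"x":0,"y":0,"z":-1.1,"yaw":0,"hand":-0.6},
    {"x":0,"y":0,"z":-1.4,"yaw":0,"hand":-0.6},
    {"x":0,"y":0,"z":-1.4,"yaw":0,"hand":-0.6},
    {"x":0,"y":0,"z":-1.4,"yaw":0,"hand":-0.6}
  ]
}}

```text
clock: 14.28
position: [0.5338, -0.0839, 0.0397]
ee_rot: [-2.682, -1.636, 0.0]
force: [0.9, -0.1, 0.1]
width: 0.289
gripper_force: 11.9
```

>>> {"api": "apply_moves", "payload": {
  "motion": [
    {"x":0,"y":0,"z":0,"yaw":0,"hand":-0.1},
    {"x":0,"y":0,"z":0,"yaw":0,"hand":-0.1},
    {"x":0,"y":0,"z":0,"yaw":0,"hand":-0.1},
    {"x":0,"y":0,"z":5,"yaw":0,"hand":-0.1},
    {"x":0,"y":0,"z":11,"yaw":0,"hand":0.1},
    {"x":0,"y":0,"z":16,"yaw":10,"hand":0.1},
    {"x":-3.25,"y":-6.4,"z":16,"yaw":20,"hand":0.1},
    {"x":-3.25,"y":-6.4,"z":16,"yaw":30,"hand":0.1},
    {"x":-3.25,"y":-6.4,"z":16,"yaw":35,"hand":0.1},
    {"x":-3.25,"y":-6.4,"z":16,"yaw":35,"hand":0.1}
  ]
}}

```text
clock: 15.52
position: [0.5012, -0.1482, 0.1998]
ee_rot: [-2.067, -2.366, -0.0]
force: [0.4, -0.2, -0.1]
width: 0.554
gripper_force: 0.0
```

```bash
python3 - <<'E'
from h import *
s=observe();print(s["clock"],s["position"],s["ee_rot"],s["width"],s["force"])
b=get_image("scene")[150:240,315:415]
cv2.imwrite("pics/c7.png",cv2.resize(b,None,fx=6,fy=6,interpolation=2))
f=lambda p:np.round((proj("scene",np.array(p)+[0,.0025,0])-[315,150]+.5)*6)
print("tops",f([.5344,-.0837,.072]),f([.4684,-.2116,.072]))
for th in(.6,.7,.8):
    a=np.radians(62.8)+th;d=np.array([np.cos(a),np.sin(a),0]);n=np.array([-d[1],d[0],0])
    c=np.array([.5014,-.1477,.102]);print(th,[f(c+i*.022*d+j*.006*n).tolist() for i,j in((1,1),(1,-1),(-1,-1),(-1,1))])
E
```

```text
15.525 [ 0.50121468 -0.14815036  0.19976045] [-2.06731492e+00 -2.36553141e+00 -1.71636183e-04] 0.5540379126287452 [ 0.35993618 -0.21546926 -0.10380852]
tops [125. 308.] [448. 271.]
0.6 [[268.0, 263.0], [247.0, 250.0], [315.0, 206.0], [336.0, 218.0]]
0.7 [[273.0, 264.0], [250.0, 253.0], [310.0, 205.0], [333.0, 215.0]]
0.8 [[278.0, 266.0], [253.0, 256.0], [305.0, 203.0], [329.0, 213.0]]
```

View pics/c7.png

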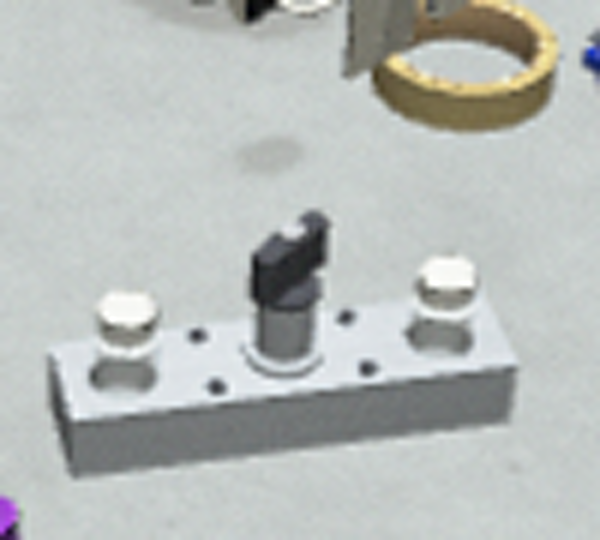

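>>> {"api": "apply_moves", "payload": {
  "motion": [
    {"x":0,"y":0,"z":-5,"yaw":8,"hand":0.1},
    {"x":0,"y":0,"z":-9,"yaw":8,"hand":0.1},
    {"x":0,"y":0,"z":-11.5,"yaw":8,"hand":0.1},
    {"x":0,"y":0,"z":-12.0,"yaw":8,"hand":0.1},
    {"x":0,"y":0,"z":-12.1,"yaw":8,"hand":-0.3},
    {"x":0,"y":0,"z":-12.1,"yaw":8,"hand":-0.9},
    {"x":0,"y":0,"z":-12.1,"yaw":8,"hand":-0.9},
    {"x":0,"y":0,"z":-12.1,"yaw":8,"hand":-0.9},
    {"x":0,"y":0,"z":-12.1,"yaw":8,"hand":-0.9},
    {"x":0,"y":0,"z":-12.1,"yaw":8,"hand":-0.9}
  ],
  "newtons": 30
}}

```text
clock: 16.82
position: [0.5029, -0.1475, 0.0794]
ee_rot: [1.894, 2.504, 0.003]
force: [4.1, 1.5, 1.6]
width: 0.13
gripper_force: 29.5
```

```bash
python3 - <<'E'
from h import *
s=observe();print({k:np.round(v,3).tolist() for k,v in s.items()})
E
```

```text
{'clock': 16.825, 'joints': [0.587, 0.511, -0.544, 1.95, 0.369, 0.776, 0.108], 'dq': [-0.001, 0.002, -0.0, -0.0, 0.001, 0.002, -0.0], 'joint_efforts': [1.559, -58.197, -5.82, -19.293, 0.222, 1.866, 0.084], 'position': [0.503, -0.148, 0.079], 'ee_rot': [1.894, 2.504, 0.003], 'force': [4.105, 1.529, 1.624], 'ft_torque': [0.321, -1.143, -0.148], 'gripper_force': 29.515, 'width': 0.13}
```

>>> {"api": "apply_moves", "payload": {
  "motion": [
    {"x":0.1,"y":0,"z":0,"yaw":-6,"hand":-0.9},
    {"x":0.1,"y":0,"z":0,"yaw":-13,"hand":-0.9},
    {"x":0.1,"y":0,"z":0,"yaw":-20,"hand":-0.9},
    {"x":0.1,"y":0,"z":0,"yaw":-27,"hand":-0.9},
    {"x":0.1,"y":0,"z":0,"yaw":-34,"hand":-0.9},
    {"x":0.1,"y":0,"z":0,"yaw":-40,"hand":-0.9},
    {"x":0.1,"y":0,"z":0,"yaw":-43,"hand":-0.9},
    {"x":0.1,"y":0,"z":0,"yaw":-43,"hand":-0.9},
    {"x":0.1,"y":0,"z":0,"yaw":-43,"hand":-0.9}
  ]
}}

```text
clock: 17.95
position: [0.5019, -0.1474, 0.0793]
ee_rot: [-2.681, -1.637, 0.001]
force: [-2.5, 2.9, 10.2]
width: 0.128
gripper_force: 30.0
```

```bash
cat > o.py <<'E'
from h import *
s=observe();r=s["ee_rot"];print({k:np.round(s[k],3).tolist() for k in("clock","position","force","ft_torque","gripper_force","width")},"tooly",(2*np.degrees(np.arctan2(r[1],r[0]))-90+90)%180-90,"q7",s["joints"][6])
E
python3 o.py
```

```text
{'clock': 17.95, 'position': [0.502, -0.147, 0.079], 'force': [-2.469, 2.929, 10.234], 'ft_torque': [0.56, 0.42, 0.205], 'gripper_force': 29.974, 'width': 0.128} tooly -27.17704616794981 q7 -0.5167126713869152
```

>>> {"api": "apply_moves", "payload": {
  "motion": [
    {"x":0,"y":0,"z":0,"yaw":-1.5,"hand":-0.9},
    {"x":0,"y":0,"z":0,"yaw":-3,"hand":-0.9},
    {"x":0,"y":0,"z":0,"yaw":-3,"hand":-0.9}
  ]
}}

```text
clock: 18.32
position: [0.5019, -0.1475, 0.0793]
ee_rot: [-2.722, -1.567, 0.001]
force: [-2.2, 1.9, 9.4]
width: 0.133
gripper_force: 31.0
```

```bash
python3 o.py
```

```text
{'clock': 18.325, 'position': [0.502, -0.147, 0.079], 'force': [-2.202, 1.932, 9.38], 'ft_torque': [0.371, 0.488, 0.692], 'gripper_force': 31.049, 'width': 0.133} tooly -30.143486608706326 q7 -0.5600194766698203
```

>>> {"api": "apply_moves", "payload": {
  "motion": [
    {"x":0,"y":0,"z":0,"yaw":-1.5,"hand":-0.9},
    {"x":0,"y":0,"z":0,"yaw":-2.5,"hand":-0.9},
    {"x":0,"y":0,"z":0,"yaw":-2.5,"hand":-0.9}
  ]
}}

```text
clock: 18.7
position: [0.5018, -0.1476, 0.0793]
ee_rot: [-2.756, -1.508, 0.002]
force: [-2.0, 1.5, 9.4]
width: 0.139
gripper_force: 31.9
```

```bash
python3 o.py
```

```text
{'clock': 18.7, 'position': [0.502, -0.148, 0.079], 'force': [-1.956, 1.516, 9.434], 'ft_torque': [0.283, 0.586, 0.786], 'gripper_force': 31.939, 'width': 0.139} tooly -32.63696734454584 q7 -0.5961631499729254
```

>>> {"api": "apply_moves", "payload": {
  "motion": [
    {"x":0,"y":0,"z":0,"yaw":8,"hand":-0.9},
    {"x":0,"y":0,"z":0,"yaw":17,"hand":-0.9},
    {"x":0,"y":0,"z":0,"yaw":26,"hand":-0.9},
    {"x":0,"y":0,"z":0,"yaw":35,"hand":-0.9},
    {"x":0,"y":0,"z":0,"yaw":44,"hand":-0.9},
    {"x":0,"y":0,"z":0,"yaw":53,"hand":-0.9},
    {"x":0,"y":0,"z":0,"yaw":62,"hand":-0.9},
    {"x":0,"y":0,"z":0,"yaw":71,"hand":-0.9},
    {"x":0,"y":0,"z":0,"yaw":80,"hand":-0.9},
    {"x":0,"y":0,"z":0,"yaw":88,"hand":-0.9}
  ]
}}

```text
clock: 19.95
position: [0.504, -0.1471, 0.0794]
ee_rot: [0.929, 2.998, 0.003]
force: [5.2, 3.6, 0.2]
width: 0.129
gripper_force: 29.9
```

>>> {"api": "apply_moves", "payload": {
  "motion": [
    {"x":0,"y":0,"z":0,"yaw":5,"hand":-0.9},
    {"x":0,"y":0,"z":0,"yaw":8,"hand":-0.9},
    {"x":0,"y":0,"z":0,"yaw":8,"hand":-0.9},
    {"x":0,"y":0,"z":0,"yaw":8,"hand":-0.9},
    {"x":0,"y":0,"z":0,"yaw":8,"hand":-0.9},
    {"x":0,"y":0,"z":0,"yaw":8,"hand":-0.9}
  ]
}}

```text
clock: 20.7
position: [0.5041, -0.1469, 0.0794]
ee_rot: [0.724, 3.054, 0.003]
force: [5.4, 4.0, 1.1]
width: 0.128
gripper_force: 29.8
```

```bash
python3 - <<'E'
exec(open("o.py").read())
im=get_image("scene")
for q in("vial_a_center","dropper_center"):
    print(q,[(round(r["p"],2),np.round(r["rect"]).tolist()) for r in recognise(q,"scene")])
E
```

```text
{'clock': 20.7, 'position': [0.504, -0.147, 0.079], 'force': [5.358, 3.991, 1.096], 'ft_torque': [0.816, -1.351, 0.072], 'gripper_force': 29.828, 'width': 0.128} tooly 63.33288843012076 q7 0.7981731584563899
vial_a_center [(0.82, [270.0, 244.0, 282.0, 267.0]), (0.79, [265.0, 275.0, 276.0, 298.0]), (0.5, [308.0, 233.0, 318.0, 256.0])]
dropper_center [(0.54, [219.0, 220.0, 236.0, 252.0])]
```

```bash
python3 -c "
from cell import *
print(sign_off())"
```

```text
the job is handed in; nothing more can be done
None
```

I handed the job in with both white vials fully down in the bores and the thumbscrew seated, then backed off about 90° by the gripper's angle and held at about 30 N; the sign-off gave no verdict.

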